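# Clip the hanging bars into their latched holders

### The arm

A 7-joint arm with a two-finger parallel gripper is mounted at the origin on the work surface. World frame = base frame: x ahead of the robot, y to its left, z up, the work surface at z = 0. Lengths are in m, angles in rad, forces in N, time in s.
With the tool pointing down it reaches from about 0.4 to 0.85 m from the base axis. Payload 10.4 kg.
Tool frame: the origin (TCP) lies at the very end of the fingers, on their centre line; the grasp point (between the pads) lies 19 mm behind it; z points along the fingers, y is the direction in which the jaws open and shut (so a half turn about z gives the same grasp; the last joint's range is limited). The gripper opens to 87 mm and grips with 3 to 60 N. Pads are 19 mm wide; open, the fingers measure 117 mm over their backs; the gripper's body (75 mm by 190 mm) begins 51 mm behind the grasp point.
Start: joints at [-0.023, 0.332, -0.065, 1.46, 0.022, 1.35, -0.088], TCP at [0.625, 0, 0.223] pointing down, gripper open.
Joint ranges: [-2.6, 2.6], [-0.5, 2.12], [-1.47, 1.34], [0.16, 2.42], [-1.27, 4.41], [0.06, 2.06], [-2.6, 2.6]. Speed limits (rad/s): [2.22, 2.22, 2.79, 2.79, 3.14, 3.14, 3.14].

### API

Orientations are given as a unit quaternion [x, y, z, w].
In Python, from bench import read_state, imaging, r gives the robot as it stands. The module is installed in compiled form; this text tells all that it offers.
- The arm moves only by the tool move_arm, never from a script. Its argument "series" is a list of rows, each a list of 4 numbers: the shift along the tool's x, y, z in m, then the turn about the tool's z in rad. In form: [[x, y, z, roll], ...]. A call has 1 to 20 rows; each row is the pose to reach, as a shift and turn from the pose commanded when the call began, along the tool's axes at that moment; what a row does not reach only later rows make up. A row lasts 1/10 s, in which the tool goes at most 50 mm and 8.59 degrees, less where a joint would pass 70% of its speed; a pose out of reach is approached as far as the arm can. A call with a gripper value outside its range is refused whole. "claw" is the gripper's target within -1 to 1 (fully open at 1, half-way at 0, shut at -1), set as the call begins (left out, the last holds). The fingers move at their own pace and stop on an object; "newtons" is the grip in N (left out, the last holds). Time passes only in rows, so rows that repeat a pose let the fingers close. It gives the time, the measured TCP pose, the force and the opening at its end, in the units of the state.
- read_state(): the state, without advancing time (a new reading comes with each control period).
- imaging.camera(name): name is "scene" or "side" or "wrist"; returns (picture, depth): 480x640x3 uint8, red, green, blue; 480x640 float32, m along the optical axis (not along the pixel's ray), 0 where there is no reading.
- imaging.get_calibration(name): a dict with "camera_matrix" (3x3 intrinsics, pixels), "R" (3x3) and "t" (3): a world point X has camera coordinates R X + t. Camera axes: x right, y down, z forward; pixel columns grow to the right and rows downward; lengths in m; the calibration is good to about 2 mm. The wrist camera is an equidistant fisheye: a pixel r from the principal point sees the ray r / f radians off the axis. A picture is of the moment at which its call begins: read the wrist's pose just before it. get_calibration takes no time and is no camera call; for the wrist camera it gives the pose at the moment of the call.
- r.close_job(): hands the job in, once; it reports no verdict.
The state is a dict: "time": time; "joint_positions": joint angles; "joint_vel": joint speeds; "joint_torque": joint torques, N m; "ee_pos": TCP position; "eef_rot": TCP orientation; "ft_force": force on the tool from outside, world axes, zero at the start; "torque": the same for the moment, N m; "width": finger opening in m.
Only numpy, scipy, OpenCV 4.12 (cv2) and the standard library are available. Lean on these libraries where they do the work, as an engineer would, in place of code of your own. Each camera call takes 0.05 s, during which the arm holds its last target.

### The job

Clip the two wooden hanging bars into their steel holders, the long bar in the long holder and the short bar in the short one: press each bar down past the spring latches at both ends until it lies fully home on its seats and both latches have snapped back over it, then let go. Leave the two cured pieces, the S-hook and the jar where they are.

Things in the scene. Friction and masses are not known exactly. Their poses are not given: they have to be found in the camera images.
- long_holder: long bar holder, fixed: steel base plate 230 mm along y, x -34 to +70 mm, 12 mm thick; two 16 mm thick cradles centred at y = +-84 mm, clear between. Origin under the slot's middle, y along the slot, z up. Each cradle: open-topped slot x -13 to +13 mm, seat 50 mm up, fixed wall at -x flaring out to 97 mm height, latch at +x (spring post at x 68 mm, 86 mm high). End stops 78 mm high leave 8 mm past each bar end
- long_holder_seat (a point): where the long bar's centre lies when seated: 61 mm above the table; axes as the holder's. Pressing the bar down here wedges both latches back to +x; once it is on the seats they spring out over its top with 2 mm play. Takes roughly 5 to 15 N downward in all; its weight alone does not do it
- long_holder_latch_left (a joint): black spring latch on the long holder's +y cradle: 0 m (start) = sprung out, up to 0.016 m pressed back towards the holder's +x; spring 1.7 N at rest, 5.5 N fully back. At 0 its nose tip is at x = +3 mm, underside 74 mm and tip 79 mm high, with a sloping face rising back to x = +13 mm at 96 mm height
- long_holder_latch_right (a joint): black spring latch on the long holder's -y cradle: 0 m (start) = sprung out, up to 0.016 m pressed back towards the holder's +x; spring 1.7 N at rest, 5.5 N fully back. At 0 its nose tip is at x = +3 mm, underside 74 mm and tip 79 mm high, with a sloping face rising back to x = +13 mm at 96 mm height
- short_holder: short bar holder, fixed: steel base plate 170 mm along y, x -34 to +70 mm, 12 mm thick; two 16 mm thick cradles centred at y = +-54 mm, clear between. Origin under the slot's middle, y along the slot, z up. Each cradle: open-topped slot x -13 to +13 mm, seat 50 mm up, fixed wall at -x flaring out to 97 mm height, latch at +x (spring post at x 68 mm, 86 mm high). End stops 78 mm high leave 8 mm past each bar end
- short_holder_seat (a point): where the short bar's centre lies when seated: 61 mm above the table; axes as the holder's. Pressing the bar down here wedges both latches back to +x; once it is on the seats they spring out over its top with 2 mm play. Takes roughly 5 to 15 N downward in all; its weight alone does not do it
- short_holder_latch_left (a joint): black spring latch on the short holder's +y cradle: 0 m (start) = sprung out, up to 0.016 m pressed back towards the holder's +x; spring 1.7 N at rest, 5.5 N fully back. At 0 its nose tip is at x = +3 mm, underside 74 mm and tip 79 mm high, with a sloping face rising back to x = +13 mm at 96 mm height
- short_holder_latch_right (a joint): black spring latch on the short holder's -y cradle: 0 m (start) = sprung out, up to 0.016 m pressed back towards the holder's +x; spring 1.7 N at rest, 5.5 N fully back. At 0 its nose tip is at x = +3 mm, underside 74 mm and tip 79 mm high, with a sloping face rising back to x = +13 mm at 96 mm height
- long_bar: long hanging bar: straight square wooden bar 22 x 22 mm, 200 mm long, about 120 g, a thin dark groove round it 30 mm from each end; lies flat on the table. Origin at its centre (11 mm above the table at the start), y along the bar, z up at the start; both ends and all four sides are alike
- short_bar: short hanging bar: straight square wooden bar 22 x 22 mm, 140 mm long, about 84 g, a thin dark groove round it 30 mm from each end; lies flat on the table. Origin at its centre (11 mm above the table at the start), y along the bar, z up at the start; both ends and all four sides are alike
- cured_big: dark cured piece lying on the table at the left, 190 mm long (its y), 68 mm thick; origin under its middle; bystander
- cured_small: dark cured piece lying on the table at the right, 140 mm long (its y), 54 mm thick; origin under its middle; bystander
- hook_a: steel S-hook lying flat between the bars and holders, 105 x 44 mm, 5 mm thick; origin under its middle; bystander
- spice_jar: glass jar with a steel lid, 64 mm across, 100 mm high, beyond the holders; origin under its middle; bystander
There are look-alikes about, which are no part of the job. Leave any pink look-alike of the short_bar alone.

How it is judged:
At the end, for the whole second after the job is handed in: Each bar lies at rest in the holder of its own length: its centre within 5 mm of the seated height, 6 mm across and 12 mm along the slot, parallel to it within 0.08 rad, and all four latches are sprung out again (under 3 mm from rest) (x of long_bar in the frame of long_holder_seat between -0.006 and 0.006 m and y of long_bar in the frame of long_holder_seat between -0.012 and 0.012 m and z of long_bar in the frame of long_holder_seat between -0.005 and 0.005 m and angle between the y axis of long_bar and the y axis of long_holder, either way round below 0.08 rad and linear speed of each of long_bar, short_bar below 0.02 m/s and value of joint each of long_holder_latch_left, long_holder_latch_right, short_holder_latch_left, short_holder_latch_right below 0.003 m and x of short_bar in the frame of short_holder_seat between -0.006 and 0.006 m and y of short_bar in the frame of short_holder_seat between -0.012 and 0.012 m and z of short_bar in the frame of short_holder_seat between -0.005 and 0.005 m and angle between the y axis of short_bar and the y axis of short_holder, either way round below 0.08 rad); the robot touches nothing.
It fails at once if a cured piece, the S-hook or the jar is pushed more than 40 mm from its place (distance of any of cured_big, cured_small, hook_a, spice_jar from where it was at the start of the episode above 0.04 m).
It also fails if it takes over 56 s, if anything falls off the work surface, if the arm or the gripper's body presses on something with over 40 N, if the wrist force passes 120 N, or if a joint passes its speed limit or range.

## Working session

There is one attempt and no reset: what is moved stays moved. The work goes in short steps, Python scripts to look and compute and a tool call to move; the robot and the scene stay as the last step left them, time stands still between calls to the robot, and variables do not carry over. Pictures are saved under pics/ and viewed, and the job is handed in when it is done.

Besides the shell and the picture viewer there is one more tool, called in YAML: its name, and indented under it one key for each argument. move_arm: Moves the arm, as the interface text tells. Its arguments: {"type":"object","properties":{"series":{"type":"array","items":{"type":"array","items":{"type":"number"}}},"claw":{"type":"number"},"newtons":{"type":"number"}},"required":["series"]}

```bash
mkdir -p pics; ls; python3 - <<'E'
from bench import read_state, imaging, r
import cv2,numpy as np
print(read_state())
for n in ("scene","side"):
    p,d=imaging.camera(n); c=imaging.get_calibration(n); print(n,c)
    cv2.imwrite(f"pics/{n}0.png",p[:,:,::-1]); np.savez(f"{n}0.npz",p=p,d=d,**c)
E
```

```text
pics
{'time': 0.0, 'joint_positions': array([-0.02258925,  0.33288582, -0.06472021,  1.46094803,  0.02159266,
        1.3498941 , -0.08850898]), 'joint_vel': array([ 0.00237014, -0.00089303,  0.00093591,  0.00058226, -0.00063702,
        0.00107934,  0.00163817]), 'joint_torque': array([-1.20520472e-04, -6.23245955e+01,  2.44190963e-02, -3.89891267e+01,
       -6.13984605e-02,  3.97891912e-02,  1.87085252e-04]), 'ee_pos': array([6.24609378e-01, 1.86694730e-06, 2.21742076e-01]), 'eef_rot': array([ 7.07099919e-01,  7.07113277e-01, -5.27479423e-04, -4.90056346e-04]), 'ft_force': array([ 0.14257753, -0.25982093, -0.2244926 ]), 'torque': array([ 0.00098067,  0.0002447 , -0.00477564]), 'width': 0.08702081844700028}
scene {'camera_matrix': array([[492.93962178,   0.        , 319.78695823],
       [  0.        , 492.93962178, 236.96787392],
       [  0.        ,   0.        ,   1.        ]]), 'R': array([[ 0.51597299,  0.85632981,  0.02170541],
       [ 0.50439871, -0.28324504, -0.81569246],
       [-0.69235382,  0.43182346, -0.57807844]]), 't': array([-0.26587275, -0.21342481,  1.47690516])}
side {'camera_matrix': array([[517.51418725,   0.        , 321.48820608],
       [  0.        , 517.51418725, 236.76530807],
       [  0.        ,   0.        ,   1.        ]]), 'R': array([[-0.99512988, -0.09533248,  0.0250647 ],
       [-0.07038263,  0.50916177, -0.85778819],
       [ 0.06901309, -0.85537478, -0.51339184]]), 't': array([0.51825693, 0.10379674, 1.01884056])}
```

View pics/scene0.png

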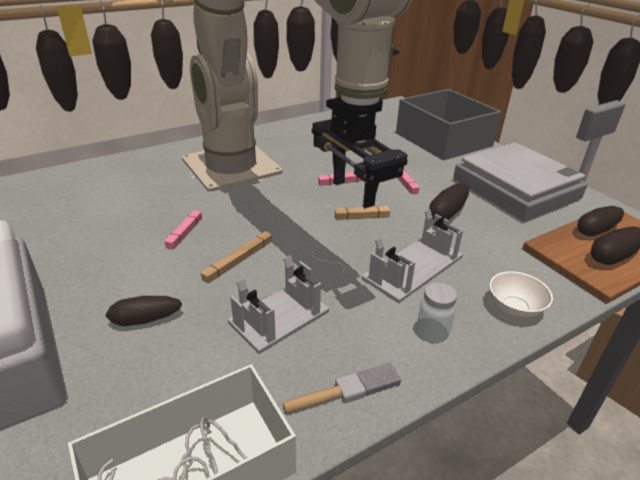

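View pics/side0.png

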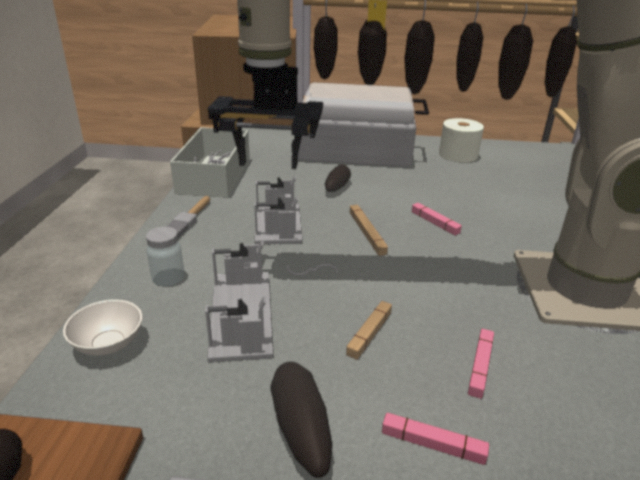

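The scene picture shows the wooden bars at (237,256) and (362,212), and the holders at (278,310) and (413,262). The pink bars are decoys. Next I'll measure from depth.

```bash
cat > h.py <<'E'
import numpy as np,cv2
def cloud(n):
    z=np.load(n); K=z['camera_matrix'];d=z['d']
    v,u=np.mgrid[:480,:640]
    P=np.stack([(u-K[0,2])/K[0,0]*d,(v-K[1,2])/K[1,1]*d,d],-1)
    W=(P-z['t'])@z['R']; W[d==0]=np.nan
    return z['p'],W
E
python3 - <<'E'
from h import *
for n in ("scene0.npz","side0.npz"):
    p,W=cloud(n)
    hsv=cv2.cvtColor(p,cv2.COLOR_RGB2HSV)
    x,y,z=W[...,0],W[...,1],W[...,2]
    reg=(x>.25)&(x<.95)&(abs(y)<.6)
    t=reg&(abs(z)<.01); print(n,"table z",np.median(z[t]))
    m=reg&(z>0.004)&(z<.05)&(hsv[...,0]>8)&(hsv[...,0]<22)&(hsv[...,1]>90)
    k,l,s,c=cv2.connectedComponentsWithStats(m.astype(np.uint8))
    for i in range(1,k):
        if s[i,4]<60: continue
        q=W[l==i]; top=q[q[:,2]>.017]
        r=cv2.minAreaRect((top[:,:2]*1000).astype(np.float32)) if len(top)>5 else None
        print("bar",c[i],s[i,4],"zmax",np.percentile(q[:,2],95),r)
    # holders: grey
    m=reg&(z>0.006)&(z<.13)&(hsv[...,1]<60)&(x>.4)
    m=cv2.morphologyEx(m.astype(np.uint8),cv2.MORPH_CLOSE,np.ones((3,3)))
    k,l,s,c=cv2.connectedComponentsWithStats(m)
    for i in range(1,k):
        if s[i,4]<300: continue
        q=W[(l==i)]; q=q[np.isfinite(q[:,0])]
        b=q[(q[:,2]>.008)&(q[:,2]<.016)]
        r=cv2.minAreaRect((b[:,:2]*1000).astype(np.float32)) if len(b)>5 else None
        print("grey",c[i],s[i,4],q.min(0).round(3),q.max(0).round(3),r)
E
```

```text
scene0.npz table z 0.0018378816538840701
bar [362.32170543 212.30232558] 516 zmax 0.025072230679320375 ((424.6824645996094, 179.94358825683594), (137.67190551757812, 26.353118896484375), 66.49573516845703)
bar [584.22224787 262.4627279 ] 4333 zmax 0.025286996883074377 ((832.2704467773438, 512.2788696289062), (217.05918884277344, 174.4546356201172), 0.37641680240631104)
bar [235.85745375 256.64961915] 919 zmax 0.025324579878214952 ((435.3427734375, -163.81817626953125), (21.721044540405273, 199.33428955078125), 21.078929901123047)
bar [311.49846626 399.16564417] 652 zmax 0.022240443245394162 ((843.8333129882812, -212.6880340576172), (95.14020538330078, 14.921602249145508), 79.831298828125)
grey [452.83675341 224.50636249] 8723 [ 0.316  0.037 -0.001] [0.726 0.635 0.1  ] ((603.4815673828125, 301.06427001953125), (260.9133605957031, 538.379150390625), 17.0245304107666)
grey [590.76701031 223.26185567] 485 [0.75  0.549 0.034] [0.804 0.6   0.083] None
grey [613.30915577 249.55648038] 841 [0.837 0.478 0.036] [0.895 0.594 0.091] None
grey [276.91918782 307.38192893] 4925 [ 0.511 -0.261 -0.00
[... 2290 characters left out ...]

grey [250.58355526 279.7204838 ] 9012 [ 0.575 -0.379  0.   ] [0.728 0.285 0.101] ((647.3451538085938, 11.7618408203125), (546.5525512695312, 144.6605682373047), 89.92717742919922)
grey [167.73684211 249.43874392] 2261 [ 0.784 -0.189  0.001] [0.905 0.101 0.105] ((815.4578247070312, -39.89190673828125), (59.34146499633789, 281.5630798339844), 0.5125768184661865)
grey [102.97626915 326.38089516] 3329 [0.79  0.201 0.004] [0.909 0.32  0.049] ((847.922119140625, 256.6199951171875), (72.84667205810547, 79.73245239257812), 71.072265625)
grey [302.37102843 416.97533445] 4784 [0.466 0.314 0.023] [0.561 0.483 0.07 ] None
grey [  9.01342282 456.38926174] 596 [0.826 0.494 0.048] [0.851 0.548 0.084] None
```

```bash
python3 - <<'E'
from h import *
out=[]
for n in ("scene0.npz","side0.npz"):
    p,W=cloud(n)
    A=np.zeros((500,300,3),np.uint8); H=np.full((500,300),-1.)
    # rows: y from .3 to -.2 (1mm); cols x from .5 to .8
    ok=np.isfinite(W[...,0])&(W[...,2]<.12)
    q=W[ok];c=p[ok]
    o=np.argsort(q[:,2]);q=q[o];c=c[o]
    i=((.3-q[:,1])*1000).round().astype(int);j=((q[:,0]-.5)*1000).round().astype(int)
    for dy in(-1,0,1):
      for dx in(-1,0,1):
        k=(i+dy>=0)&(i+dy<500)&(j+dx>=0)&(j+dx<300)
        A[i[k]+dy,j[k]+dx]=c[k][:,::-1]
    out.append(A)
cv2.imwrite("pics/td0.png",np.hstack(out))
S=cv2.imread("pics/scene0.png");D=cv2.imread("pics/side0.png")
a=cv2.resize(S[200:350,220:480],None,fx=3,fy=3,interpolation=cv2.INTER_CUBIC)
b=cv2.resize(D[160:370,180:320],None,fx=2.8,fy=2.8,interpolation=cv2.INTER_CUBIC)
cv2.imwrite("pics/cs0.png",a);cv2.imwrite("pics/cd0.png",b)
E
```

```text
(no output)
```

View pics/td0.png

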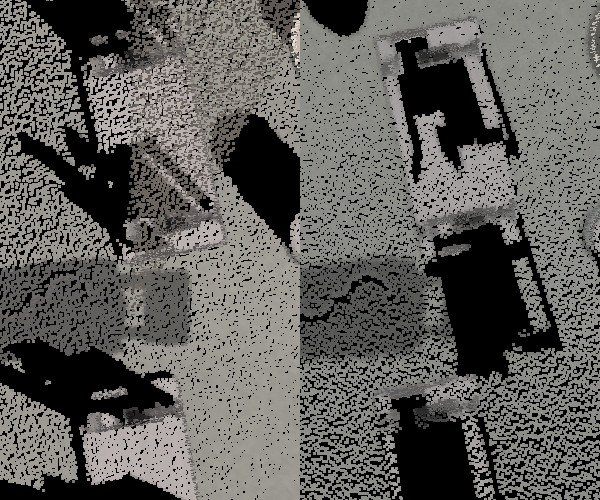

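View pics/cs0.png

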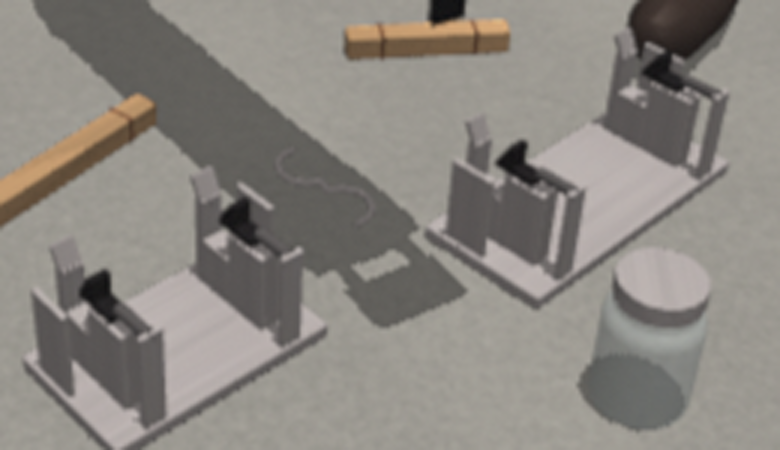

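View pics/cd0.png

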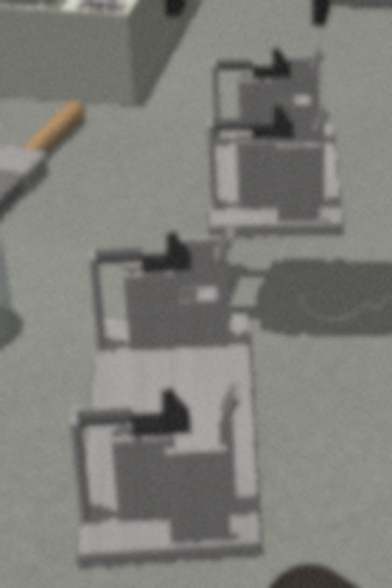

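```bash
python3 - <<'E'
from h import *
from scipy.optimize import minimize
def fit(q,L,x0,xlo=-.034,xhi=.070):
    # minimise area-coverage: penalise points outside, and pull edges: use soft: outside distance
    def f(a):
        c,s=np.cos(a[2]),np.sin(a[2]);d=q-a[:2]
        X=d[:,0]*c+d[:,1]*s;Y=-d[:,0]*s+d[:,1]*c
        o=np.maximum(0,np.maximum(X-xhi,xlo-X))+np.maximum(0,np.abs(Y)-L/2)
        return np.mean(np.minimum(o,.006))
    best=min((minimize(f,x0+np.array([dx,dy,da]),method='Nelder-Mead',options=dict(xatol=1e-5,fatol=1e-9,initial_simplex=x0+np.array([dx,dy,da])+np.array([[0,0,0],[.008,0,0],[0,.008,0],[0,0,.05]]))) for dx in(-.005,0,.005) for dy in(-.005,0,.005) for da in(-.03,0,.03)),key=lambda r:r.fun)
    return best.x.round(4),best.fun*1000
for n,b in (("scene0.npz",.0018),("side0.npz",.0013)):
    p,W=cloud(n); W=W.reshape(-1,3);p=p.reshape(-1,3).astype(int)
    for nm,L,x0,ylo,yhi in (("long",.23,np.array([.632,.168,.17]),.03,.31),("short",.17,np.array([.622,-.171,.16]),-.28,-.06)):
        z=W[:,2]-b
        m=(z>.009)&(z<.015)&(W[:,0]>.55)&(W[:,0]<.75)&(W[:,1]>ylo)&(W[:,1]<yhi)
        q=W[m,:2]
        print(n,nm,len(q),fit(q,L,x0),cv2.minAreaRect((q*1000).astype(np.float32)))
        x=q
E
```

```text
scene0.npz long 1774 (array([0.6336, 0.1541, 0.2189]), np.float64(0.006391208549323389)) ((650.55419921875, 159.0725860595703), (106.64620971679688, 232.89913940429688), 12.185810089111328)
scene0.npz short 1872 (array([ 0.623 , -0.1725,  0.1814]), np.float64(0.005957126462907731)) ((640.4962158203125, -168.90945434570312), (106.87163543701172, 171.29562377929688), 9.403402328491211)
side0.npz long 2739 (array([0.6317, 0.1585, 0.216 ]), np.float64(0.0014833904563846098)) ((649.23974609375, 162.10675048828125), (103.79285430908203, 231.93882751464844), 12.251605987548828)
side0.npz short 617 (array([ 0.6206, -0.1678,  0.1941]), np.float64(0.010570397201891735)) ((638.45263671875, -166.74359130859375), (102.7037582397461, 174.86318969726562), 9.928930282592773)
```

```bash
cat >> h.py <<'E'
def snap(tag):
    from bench import imaging
    c=imaging.get_calibration("wrist"); p,d=imaging.camera("wrist")
    cv2.imwrite(f"pics/{tag}.png",p[:,:,::-1]); np.savez(f"{tag}.npz",p=p,d=d,**c)
    return c
def wray(z):
    K=z['camera_matrix'];v,u=np.mgrid[:480,:640].astype(float)
    a=(u-K[0,2])/K[0,0];b=(v-K[1,2])/K[1,1];r=np.hypot(a,b)+1e-9
    k=np.tan(np.minimum(r,1.5))/r
    return a*k,b*k
def wcloud(n):
    z=np.load(n);X,Y=wray(z);d=z['d']
    W=(np.stack([X*d,Y*d,d],-1)-z['t'])@z['R'];W[d==0]=np.nan
    return z['p'],W
E
python3 - <<'E'
from h import *
c=snap("w0");print(c, -c['R'].T@c['t'])
p,W=wcloud("w0.npz");print(W[400:480:20,100:600:100].round(3))
E
```

```text
{'camera_matrix': array([[371.64829954,   0.        , 326.22154931],
       [  0.        , 371.64829954, 240.24152636],
       [  0.        ,   0.        ,   1.        ]]), 'R': array([[ 0.9999966 , -0.0022486 , -0.0013173 ],
       [-0.00175327, -0.95446956,  0.29830317],
       [-0.00192809, -0.29829985, -0.95447026]]), 't': array([-0.62530228, -0.0346117 ,  0.39208814])} [0.62599545 0.08251797 0.38373754]
[[[ 0.573  0.026  0.328]
  [ 0.446 -0.273  0.001]
  [ 0.62   0.023  0.318]
  [ 0.642  0.025  0.32 ]
  [ 0.665  0.026  0.325]]

 [[ 0.576  0.026  0.334]
  [ 0.599  0.026  0.33 ]
  [ 0.62   0.026  0.327]
  [ 0.641  0.026  0.328]
  [ 0.663  0.025  0.331]]

 [[ 0.578  0.024  0.339]
  [ 0.6    0.024  0.334]
  [ 0.621  0.025  0.332]
  [ 0.641  0.025  0.333]
  [ 0.663  0.022  0.334]]

 [[ 0.58   0.023  0.343]
  [ 0.602  0.025  0.339]
  [ 0.621  0.028  0.34 ]
  [ 0.639  0.026  0.339]
  [ 0.68  -0.011  0.315]]]
```

View pics/w0.png

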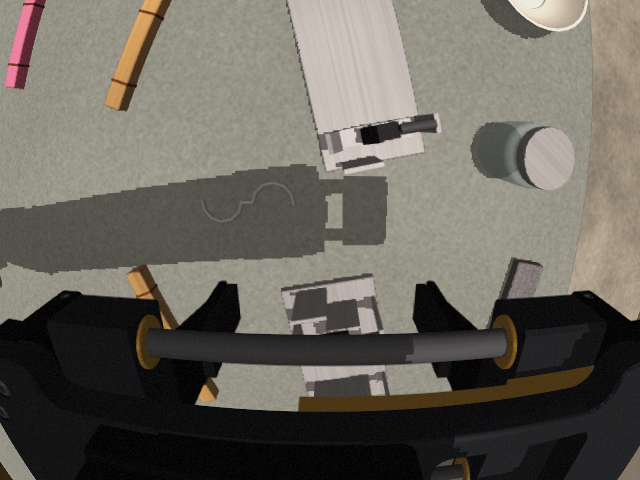

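The wrist view has the long holder at (360,80) and its near cradle at (385,135). Image up is +y. I'll take two overhead views, one per holder.

move_arm:
  series:
    - [0.02,0,-0.04,0]
    - [0.03,0,-0.08,0]
    - [0.03,0,-0.1,0]
    - [0.03,0,-0.1,0]
    - [0.03,0,-0.1,0]

```text
time: 0.65
ee_pos: [0.625, 0.0299, 0.3221]
eef_rot: [0.707, 0.707, -0.0, -0.0]
ft_force: [0.0, -0.6, -1.1]
width: 0.0871
```

```bash
python3 - <<'E'
from h import *
snap("w1")
E
```

move_arm:
  series:
    - [-0.05,0,0,0]
    - [-0.1,0,0,0]
    - [-0.15,0,0,0]
    - [-0.2,0,0,0]
    - [-0.25,0,0,0]
    - [-0.3,0,0,0]
    - [-0.32,0,0,0]
    - [-0.32,0,0,0]
    - [-0.32,0,0,0]
    - [-0.32,0,0,0]

```text
time: 1.7
ee_pos: [0.6255, -0.288, 0.3221]
eef_rot: [0.706, 0.708, 0.0, -0.001]
ft_force: [-0.3, -0.5, 0.5]
width: 0.087
```

```bash
python3 - <<'E'
from h import *
snap("w2")
a=cv2.imread("pics/w1.png");b=cv2.imread("pics/w2.png")
cv2.imwrite("pics/w12.png",np.vstack([a[:300],b[:300]]))
E
```

```text
(no output)
```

View pics/w12.png

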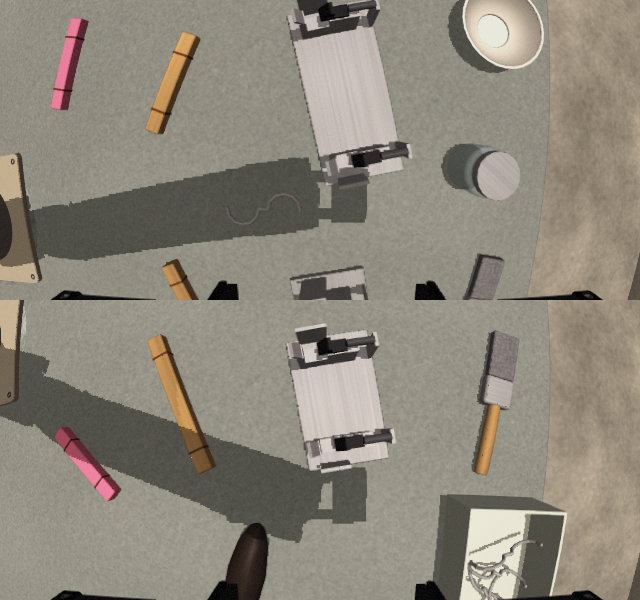

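Both overhead views are clear. w1 shows the long holder and the short bar at (173,82). w2 shows the short holder and the long bar at (182,104). I'll fit the plates and bars from these.

```bash
python3 - <<'E'
from h import *
from scipy.optimize import minimize
def fit(q,L,x0,xlo=-.034,xhi=.070):
    def f(a):
        c,s=np.cos(a[2]),np.sin(a[2]);d=q-a[:2]
        X=d[:,0]*c+d[:,1]*s;Y=-d[:,0]*s+d[:,1]*c
        o=np.maximum(0,np.maximum(X-xhi,xlo-X))+np.maximum(0,np.abs(Y)-L/2)
        return np.mean(np.minimum(o,.006))
    best=min((minimize(f,x0+[dx,0,da],method='Nelder-Mead',options=dict(initial_simplex=x0+np.array([dx,0,da])+np.array([[0,0,0],[.008,0,0],[0,.008,0],[0,0,.05]]))) for dx in(-.005,0,.005) for da in(-.03,0,.03)),key=lambda r:r.fun)
    return best.x.round(4),best.fun*1000
for n,nm,L,x0,ylo,yhi in (("w1","long",.23,np.array([.632,.158,.214]),.0,.31),("w2","short",.17,np.array([.622,-.171,.17]),-.28,-.06)):
    p,W=wcloud(n+".npz"); hsv=cv2.cvtColor(p,cv2.COLOR_RGB2HSV)
    x,y,z=np.moveaxis(W,-1,0)
    t=(x>.35)&(x<.85)&(abs(z)<.006)&(np.arange(480)[:,None]<280); b=np.median(z[t]);print(n,"table",b)
    m=(z-b>.0085)&(z-b<.0155)&(x>.55)&(x<.75)&(y>ylo)&(y<yhi)
    q=W[m][:,:2];print(nm,len(q),fit(q,L,x0),cv2.minAreaRect((q*1000).astype(np.float32)))
    m=(z-b>.016)&(z-b<.028)&(hsv[...,0]>5)&(hsv[...,0]<25)&(hsv[...,1]>90)&(x<.56)
    k,l,s,c=cv2.connectedComponentsWithStats(m.astype(np.uint8))
    for i in range(1,k):
        if s[i,4]>150: q=W[l==i];print("bar",c[i].round(),(np.median(q[:,2])-b).round(4),cv2.minAreaRect((q[:,:2]*1000).astype(np.float32)))
    # latches: dark, high
    m=(z-b>.075)&(z-b<.11)&(hsv[...,2]<60)&(x>.55)&(x<.75)&(np.arange(480)[:,None]<280)
    k,l,s,c=cv2.connectedComponentsWithStats(m.astype(np.uint8))
    for i in range(1,k):
        if s[i,4]>20: q=W[l==i];print("latch",c[i].round(),s[i,4],np.median(q,0).round(4),q.min(0).round(4),q.max(0).round(4))
E
```

```text
w1 table -0.0002502969241197023
long 11205 (array([0.6332, 0.1573, 0.2127]), np.float64(0.0006736634372934943)) ((650.9590454101562, 161.01712036132812), (105.05841827392578, 230.69137573242188), 12.15900707244873)
bar [170.  82.] 0.0218 ((422.6704406738281, 182.60614013671875), (139.3611602783203, 23.410463333129883), 65.60539245605469)
bar [180. 288.] 0.0217 ((413.1749572753906, -107.81092834472656), (23.9057559967041, 84.37767028808594), 20.775054931640625)
latch [337.  11.] 468 [0.6347 0.2429 0.0822] [0.6175 0.2331 0.0749] [0.6823 0.2526 0.0976]
latch [366. 158.] 374 [0.6675 0.0797 0.0812] [0.6528 0.0694 0.0761] [0.6862 0.0886 0.0972]
w2 table -0.0002513820223047122
short 7708 (array([ 0.623 , -0.1708,  0.1781]), np.float64(0.0002831672195311848)) ((640.9896240234375, -167.67391967773438), (104.85771942138672, 170.2841339111328), 10.321331024169922)
bar [179. 104.] 0.0218 ((434.30078125, -162.251708984375), (22.70155143737793, 199.5211639404297), 20.753908157348633)
latch [334.  46.] 433 [ 0.6335 -0.1148  0.0821] [ 0.6165 -0.1242  0.0755] [ 0.6766 -0.1058  0.0971]
latch [349. 142.] 361 [ 0.6499 -0.2205  0.081 ] [ 0.6347 -0.2293  0.0764] [ 0.6676 -0.2127  0.0977]
```

Everything agrees with the given sizes:

| Item | x, y (m) | Yaw (rad) |
|---|---|---|
| Long holder | (.633, .157) | .212 |
| Short holder | (.623, -.171) | .180 |
| Long bar | (.434, -.162) | .362 |
| Short bar | (.423, .183) | -.426 |

I'll go to the long bar first.

move_arm:
  series:
    - [0.025,-0.035,0.02,-0.12]
    - [0.05,-0.075,0.05,-0.24]
    - [0.075,-0.11,0.08,-0.362]
    - [0.1,-0.15,0.11,-0.362]
    - [0.128,-0.191,0.14,-0.362]
    - [0.128,-0.191,0.18,-0.362]
    - [0.128,-0.191,0.22,-0.362]
    - [0.128,-0.191,0.25,-0.362]
    - [0.128,-0.191,0.25,-0.362]
    - [0.128,-0.191,0.25,-0.362]

```text
time: 2.75
ee_pos: [0.4345, -0.1614, 0.0735]
eef_rot: [0.568, 0.823, 0.0, 0.0]
ft_force: [1.0, 0.2, 0.3]
width: 0.0868
```

```bash
python3 - <<'E'
from h import *
from bench import read_state
from scipy.spatial.transform import Rotation as R
s=read_state();M=R.from_quat(s['eef_rot']).as_matrix();print(s['ee_pos'],M.round(4))
d=np.array([.4343,-.1623,.004])-s['ee_pos'];print("tool shift",M.T@d,"jaw yaw",np.arctan2(M[1,1],M[0,1]))
E
```

```text
[ 0.4344936  -0.16137174  0.07350976] [[-3.554e-01  9.347e-01  4.000e-04]
 [ 9.347e-01  3.554e-01  0.000e+00]
 [-1.000e-04  3.000e-04 -1.000e+00]]
tool shift [-0.00079081 -0.0005341   0.06950968] jaw yaw 0.36338054770815065
```

move_arm:
  series:
    - [-0.001,-0.0005,0.04,0]
    - [-0.001,-0.0005,0.069,0]
    - [-0.001,-0.0005,0.069,0]
    - [-0.001,-0.0005,0.069,0]

```text
time: 3.15
ee_pos: [0.4352, -0.1633, 0.0055]
eef_rot: [0.568, 0.823, 0.0, 0.001]
ft_force: [0.8, -0.8, 0.5]
width: 0.0869
```

move_arm:
  series:
    - [0,0,0,0]
    - [0,0,0,0]
    - [0,0,0,0]
    - [0,0,0,0]
    - [0,0,0,0]
    - [0,0,0,0]
    - [0,0,0,0]
    - [0,0,0,0]
  claw: -1
  newtons: 55

```text
time: 3.95
ee_pos: [0.4339, -0.1631, 0.0035]
eef_rot: [0.568, 0.823, -0.0, -0.0]
ft_force: [0.4, 0.2, 0.4]
width: 0.0311
```

move_arm:
  series:
    - [0,0,0,0]
    - [0,0,0,0]
    - [0,0,0,0]
    - [0,0,0,0]

```text
time: 4.35
ee_pos: [0.4338, -0.1631, 0.0035]
eef_rot: [0.568, 0.823, -0.0, -0.0]
ft_force: [-1.2, 0.2, 0.3]
width: 0.0213
```

move_arm:
  series:
    - [0,0,-0.03,0]
    - [0,0,-0.07,0]
    - [0,0,-0.11,0]
    - [0,0,-0.15,0]
    - [0,0,-0.17,0]
    - [0,0,-0.17,0]
    - [0,0,-0.17,0]

```text
time: 5.05
ee_pos: [0.4337, -0.163, 0.173]
eef_rot: [0.568, 0.823, -0.0, -0.0]
ft_force: [-0.2, 0.3, -2.5]
width: 0.022
```

```bash
python3 - <<'E'
from h import *
from bench import read_state
from scipy.spatial.transform import Rotation as R
s=read_state();M=R.from_quat(s['eef_rot']).as_matrix();print(s['ee_pos'],s['width'],s['ft_force'])
d=np.array([.633,.1573,.17])-s['ee_pos'];print("tool shift",M.T@d,"jaw yaw",np.arctan2(M[1,1],M[0,1]))
snap("w3")
E
```

```text
[ 0.43368709 -0.16302939  0.17302048] 0.02198404498405017 [-0.24748964  0.34095291 -2.48664179]
tool shift [0.22898397 0.29983815 0.00301712] jaw yaw 0.36199668010981845
```

View pics/w3.png

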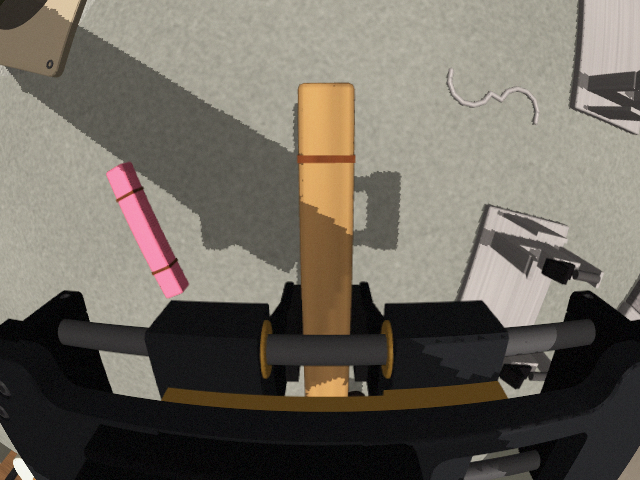

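The bar is held squarely, running up the image with its end at (327,85). Next I measure where it sits in the hand.

```bash
cat >> h.py <<'E'
def held(n,L):
    from bench import read_state
    from scipy.spatial.transform import Rotation as R
    s=read_state();M=R.from_quat(s['eef_rot']).as_matrix()
    p,W=wcloud(n); hsv=cv2.cvtColor(p,cv2.COLOR_RGB2HSV)
    T=(W-s['ee_pos'])@M
    m=(abs(T[...,2]+.0185)<.006)&(hsv[...,0]>5)&(hsv[...,0]<25)&(hsv[...,1]>80)&(abs(T[...,1])<.03)&(np.arange(480)[:,None]<280)
    q=T[m]; print("held n",len(q),"x max",np.percentile(q[:,0],99.8),"centre along",np.percentile(q[:,0],99.8)-L/2,"y edges",np.percentile(q[:,1],[1,99]),"z top",np.median(q[:,2]))
    for a,b in((.03,.05),(.05,.07),(.07,.1)):
        k=(q[:,0]>a)&(q[:,0]<b)
        if k.any(): print(a,np.percentile(q[k,1],[2,98]).round(4),np.median(q[k,2]).round(4))
E
python3 - <<'E'
from h import *
held("w3.npz",.2)
E
```

```text
held n 10695 x max 0.09940744150705987 centre along -0.0005925584929401401 y edges [-0.0094047   0.01180705] z top -0.0187769671091511
0.03 [-0.0091  0.0115] -0.0188
0.05 [-0.0091  0.0116] -0.0188
0.07 [-0.0091  0.0117] -0.0188
```

move_arm:
  series:
    - [0.025,0.033,0,0.02]
    - [0.05,0.066,0,0.04]
    - [0.075,0.1,0,0.07]
    - [0.1,0.133,0,0.1]
    - [0.128,0.166,0,0.12]
    - [0.153,0.2,0,0.149]
    - [0.18,0.235,0,0.149]
    - [0.207,0.27,0,0.149]
    - [0.2295,0.299,0,0.149]
    - [0.2295,0.299,0,0.149]
    - [0.2295,0.299,0,0.149]
    - [0.2295,0.299,0,0.149]
    - [0.2295,0.299,0,0.149]

```text
time: 6.4
ee_pos: [0.632, 0.1559, 0.1732]
eef_rot: [0.629, 0.778, -0.0, 0.0]
ft_force: [-0.4, -1.5, -1.5]
width: 0.0212
```

```bash
cat >> h.py <<'E'
def rel(c,yaw):
    "TCP pose in holder frame"
    from bench import read_state
    from scipy.spatial.transform import Rotation as R
    s=read_state();M=R.from_quat(s['eef_rot']).as_matrix()
    d=s['ee_pos'][:2]-c; cs,sn=np.cos(yaw),np.sin(yaw)
    print("t",s['time'],"rel x,y",d[0]*cs+d[1]*sn,-d[0]*sn+d[1]*cs,"z",s['ee_pos'][2],"dyaw",np.arctan2(M[1,1],M[0,1])-yaw,"F",s['ft_force'].round(1),"w",s['width'])
E
python3 - <<'E'
from h import *
rel([.6333,.1573],.2127)
snap("w4")
E
```

```text
t 6.4 rel x,y -0.0015688475666350286 -0.001124873177855494 z 0.1731671115081974 dyaw -0.001413263566044487 F [-0.4 -1.5 -1.5] w 0.021231286985537008
```

View pics/w4.png

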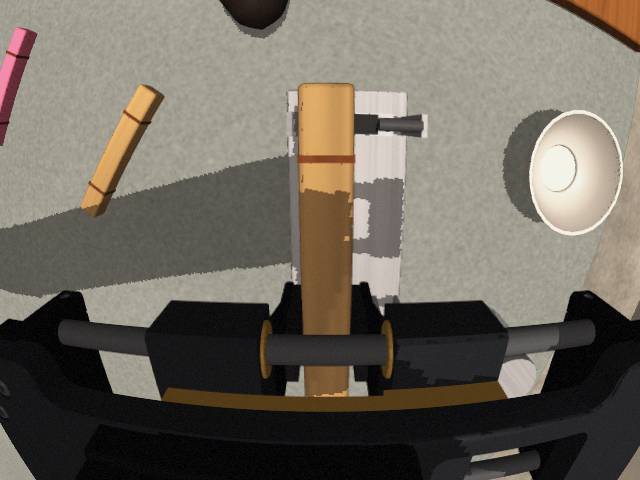

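The bar is aligned over the long holder. Going down slowly.

move_arm:
  series:
    - [0,0,0.035,0]
    - [0,0,0.06,0]
    - [0,0,0.07,0]
    - [0,0,0.076,0]
    - [0,0,0.082,0]
    - [0,0,0.086,0]
    - [0,0,0.09,0]
    - [0,0,0.09,0]

```text
time: 7.25
ee_pos: [0.6321, 0.1575, 0.0847]
eef_rot: [0.628, 0.778, -0.0, -0.0]
ft_force: [-6.9, -1.2, 3.0]
width: 0.0218
```

move_arm:
  series:
    - [0,0,0.005,0]
    - [0,0,0.01,0]
    - [0,0,0.015,0]
    - [0,0,0.02,0]
    - [0,0,0.024,0]
    - [0,0,0.028,0]
    - [0,0,0.03,0]
    - [0,0,0.03,0]
    - [0,0,0.03,0]

```text
time: 8.15
ee_pos: [0.6329, 0.1575, 0.0542]
eef_rot: [0.628, 0.778, 0.001, 0.0]
ft_force: [-0.3, 0.2, -1.0]
width: 0.0216
```

```bash
python3 - <<'E'
from h import *
from bench import imaging
rel([.6333,.1573],.2127)
snap("w5")
p,d=imaging.camera("side");cv2.imwrite("pics/side5.png",cv2.resize(p[210:380,160:360,::-1],None,fx=3,fy=3))
E
```

```text
t 8.15 rel x,y -0.00036379223197162555 0.00032642946635700465 z 0.05423878908546028 dyaw 0.00017034790552883372 F [-0.3  0.2 -1. ] w 0.021569827900438775
```

View pics/w5.png

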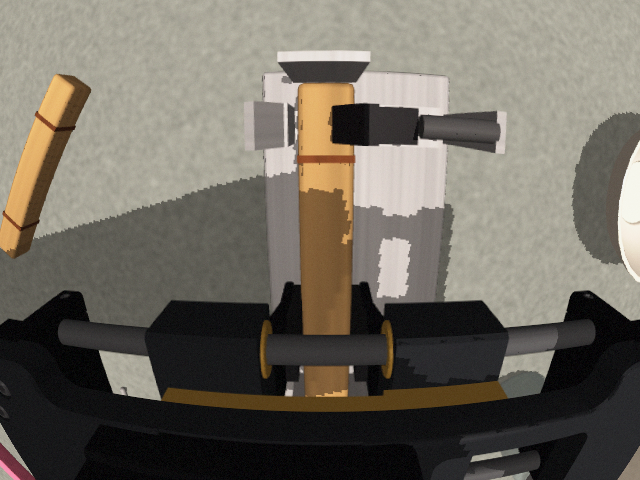

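View pics/side5.png

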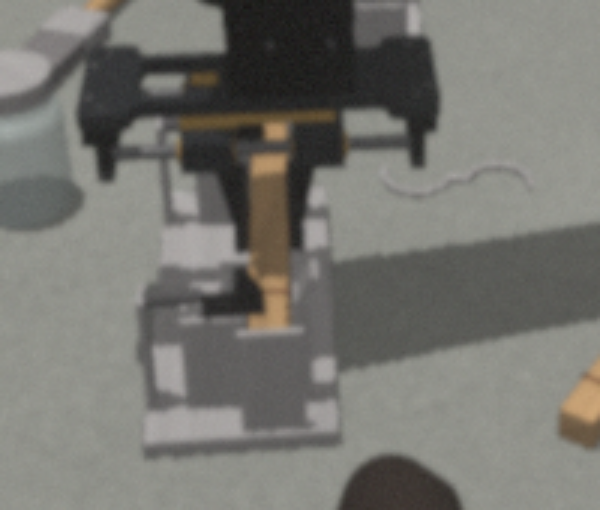

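The latch is over the bar at (375,122) on the +y end and the load has dropped away. One last small press, then release.

move_arm:
  series:
    - [0,0,0.002,0]
    - [0,0,0.003,0]
    - [0,0,0.003,0]

```text
time: 8.55
ee_pos: [0.6328, 0.1576, 0.0535]
eef_rot: [0.628, 0.778, 0.001, 0.001]
ft_force: [-9.8, -3.1, 20.6]
width: 0.0213
```

move_arm:
  series:
    - [0,0,-0.003,0]
    - [0,0,-0.003,0]
    - [0,0,-0.003,0]
    - [0,0,-0.003,0]
    - [0,0,-0.003,0]
    - [0,0,-0.003,0]
    - [0,0,-0.003,0]
    - [0,0,-0.003,0]
  claw: 1

```text
time: 9.35
ee_pos: [0.6323, 0.1575, 0.0535]
eef_rot: [0.628, 0.778, 0.0, -0.0]
ft_force: [0.2, 0.2, -0.3]
width: 0.0775
```

move_arm:
  series:
    - [0,0,-0.03,0]
    - [0,0,-0.07,0]
    - [0,0,-0.12,0]
    - [-0.03,0,-0.17,0]
    - [-0.08,0,-0.22,0]
    - [-0.12,0,-0.25,0]
    - [-0.12,0,-0.25,0]
    - [-0.12,0,-0.25,0]

```text
time: 10.15
ee_pos: [0.6593, 0.0355, 0.307]
eef_rot: [0.63, 0.776, 0.001, 0.003]
ft_force: [-0.2, -0.1, 0.7]
width: 0.087
```

```bash
cat >> h.py <<'E'
def chk(n,c,yaw,L):
    p,W=wcloud(n); hsv=cv2.cvtColor(p,cv2.COLOR_RGB2HSV)
    cs,sn=np.cos(yaw),np.sin(yaw);d=W-np.array([*c,0])
    X=d[...,0]*cs+d[...,1]*sn;Y=-d[...,0]*sn+d[...,1]*cs;Z=d[...,2]
    reg=(abs(X)<.05)&(abs(Y)<.15)&(np.arange(480)[:,None]<285)
    m=reg&(hsv[...,0]>5)&(hsv[...,0]<25)&(hsv[...,1]>90)&(Z>.06)&(Z<.1)
    print("bar n",m.sum(),"Y",np.percentile(Y[m],[.5,99.5]).round(4),"X",np.percentile(X[m],[1,99]).round(4))
    for a in np.arange(-.1,.1,.02):
        k=m&(Y>a)&(Y<a+.02)
        if k.sum()>20: print(round(a,2),"x",np.percentile(X[k],[2,98]).round(4),"ztop",np.median(Z[k]).round(4))
    k=reg&(hsv[...,2]<60)&(Z>.072)&(Z<.11)
    for sg in(1,-1):
        q=k&(Y*sg>0)
        if q.any(): print("latch",sg,q.sum(),"Xmin",np.percentile(X[q],2).round(4),"zmax",np.percentile(Z[q],98).round(4))
E
python3 - <<'E'
from h import *
rel([.6333,.1573],.2127)
snap("w6");chk("w6.npz",[.6333,.1573],.2127,.2)
E
```

```text
t 10.15 rel x,y -0.0003422509872988422 -0.12458186619399635 z 0.3070252287056934 dyaw -0.005810726137987499 F [-0.2 -0.1  0.7] w 0.08700724113677566
bar n 3453 Y [-0.097   0.0985] X [-0.0099  0.0111]
-0.1 x [-0.009   0.0103] ztop 0.0717
-0.08 x [-0.0098  0.0105] ztop 0.0717
-0.06 x [-0.0095  0.0106] ztop 0.0715
-0.04 x [-0.0093  0.0107] ztop 0.0717
-0.02 x [-0.0101  0.0109] ztop 0.0718
0.0 x [-0.0099  0.011 ] ztop 0.0718
0.02 x [-0.0098  0.0112] ztop 0.0716
0.04 x [-0.0096  0.0103] ztop 0.0717
0.06 x [-0.0095  0.0115] ztop 0.0717
0.08 x [-0.0094  0.0097] ztop 0.0717
latch 1 497 Xmin -0.0177 zmax 0.0958
latch -1 438 Xmin 0.0039 zmax 0.0959
```

View pics/w6.png

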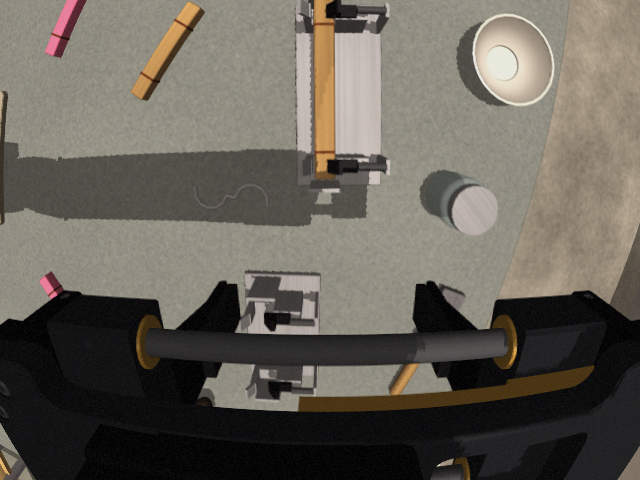

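The long bar is home: its top is flat at 72 mm and both latches lie over it, at (355,8) and (355,167). Now the short bar.

```bash
cat >> h.py <<'E'
def go(x,y,z,yaw):
    from bench import read_state
    from scipy.spatial.transform import Rotation as R
    s=read_state();M=R.from_quat(s['eef_rot']).as_matrix()
    print(s['ee_pos'].round(4),"shift",(M.T@(np.array([x,y,z])-s['ee_pos'])).round(4),"roll",round(np.arctan2(M[1,1],M[0,1])-yaw,4),s['width'])
E
python3 - <<'E'
from h import *
go(.4227,.1826,.075,-.426)
E
```

```text
[0.6584 0.0383 0.3049] shift [ 0.1904 -0.201   0.2292] roll 0.6358 0.08701303092718761
```

move_arm:
  series:
    - [0.025,-0.028,0.01,0.1]
    - [0.05,-0.055,0.03,0.2]
    - [0.075,-0.08,0.06,0.32]
    - [0.1,-0.107,0.08,0.43]
    - [0.125,-0.134,0.1,0.54]
    - [0.15,-0.16,0.12,0.637]
    - [0.175,-0.185,0.14,0.637]
    - [0.19,-0.201,0.17,0.637]
    - [0.19,-0.201,0.2,0.637]
    - [0.19,-0.201,0.229,0.637]
    - [0.19,-0.201,0.229,0.637]
    - [0.19,-0.201,0.229,0.637]

```text
time: 11.4
ee_pos: [0.4202, 0.1839, 0.0745]
eef_rot: [0.84, 0.543, -0.001, -0.0]
ft_force: [0.4, 0.5, 0.3]
width: 0.0871
```

```bash
python3 - <<'E'
from h import *
go(.4227,.1826,.004,-.426)
E
```

```text
[0.4202 0.1839 0.0745] shift [-0.      0.0029  0.0705] roll 0.0032 0.08706073581900647
```

move_arm:
  series:
    - [0,0.0025,0.04,0.003]
    - [0,0.0025,0.07,0.003]
    - [0,0.0025,0.07,0.003]
    - [0,0.0025,0.07,0.003]

```text
time: 11.8
ee_pos: [0.4239, 0.1829, 0.006]
eef_rot: [0.841, 0.541, 0.0, -0.0]
ft_force: [-0.2, -0.1, 0.8]
width: 0.0869
```

move_arm:
  series:
    - [0,0,0,0]
    - [0,0,0,0]
    - [0,0,0,0]
    - [0,0,0,0]
    - [0,0,0,0]
    - [0,0,0,0]
    - [0,0,0,0]
    - [0,0,0,0]
    - [0,0,0,0]
    - [0,0,0,0]
    - [0,0,0,0]
    - [0,0,0,0]
  claw: -1
  newtons: 55

```text
time: 13.0
ee_pos: [0.4233, 0.1823, 0.0045]
eef_rot: [0.841, 0.541, -0.0, 0.0]
ft_force: [-0.1, -0.3, -0.9]
width: 0.0216
```

move_arm:
  series:
    - [0,0,-0.03,0]
    - [0,0,-0.07,0]
    - [0,0,-0.11,0]
    - [0,0,-0.15,0]
    - [0,0,-0.17,0]
    - [0,0,-0.17,0]
    - [0,0,-0.17,0]

```text
time: 13.7
ee_pos: [0.4231, 0.1822, 0.1741]
eef_rot: [0.841, 0.541, -0.0, 0.0]
ft_force: [-0.1, -0.1, -0.5]
width: 0.0215
```

```bash
python3 - <<'E'
from h import *
go(.6232,-.1709,.173,.179)
snap("w7");held("w7.npz",.14)
E
```

```text
[0.4231 0.1822 0.1741] shift [-0.2385  0.3284  0.0011] roll -0.606 0.02148992019907548
held n 6229 x max 0.06950602819748003 centre along -0.0004939718025199769 y edges [-0.00954488  0.01178448] z top -0.01784005238337634
0.03 [-0.0093  0.0115] -0.0179
0.05 [-0.0092  0.0115] -0.0178
```

View pics/w7.png

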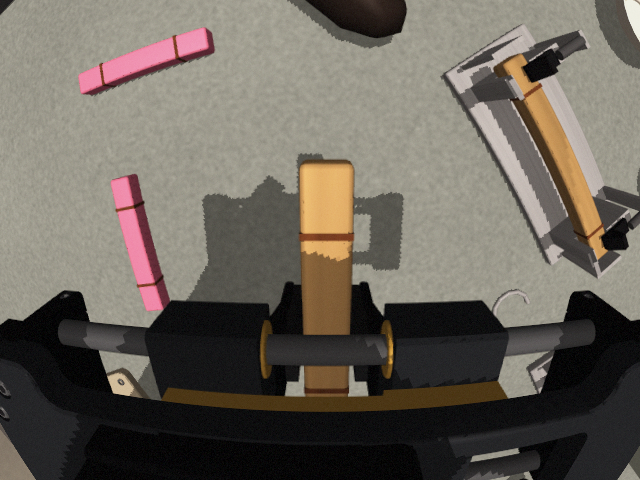

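The short bar is held squarely, with its end at (327,163). Carrying it to the short holder.

move_arm:
  series:
    - [-0.024,0.033,0,-0.06]
    - [-0.05,0.066,0,-0.14]
    - [-0.075,0.1,0,-0.22]
    - [-0.1,0.135,0,-0.3]
    - [-0.125,0.17,0,-0.38]
    - [-0.15,0.205,0,-0.46]
    - [-0.175,0.24,0,-0.54]
    - [-0.2,0.275,0,-0.606]
    - [-0.225,0.31,0,-0.606]
    - [-0.238,0.3275,0,-0.606]
    - [-0.238,0.3275,0,-0.606]
    - [-0.238,0.3275,0,-0.606]
    - [-0.238,0.3275,0,-0.606]
    - [-0.238,0.3275,0,-0.606]

```text
time: 15.15
ee_pos: [0.6226, -0.1685, 0.1743]
eef_rot: [0.64, 0.768, 0.0, -0.0]
ft_force: [0.1, 0.4, -0.9]
width: 0.0215
```

```bash
python3 - <<'E'
from h import *
rel([.6232,-.1709],.179)
snap("w8")
E
```

```text
t 15.15 rel x,y -0.00019585281716290792 0.002514185148980072 z 0.17433649336280307 dyaw 0.0017673803449971826 F [ 0.1  0.4 -0.9] w 0.021489008379044373
```

View pics/w8.png

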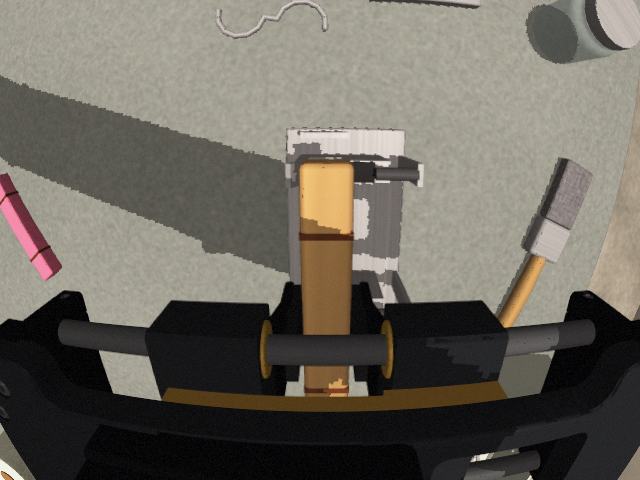

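move_arm:
  series:
    - [-0.001,-0.001,0.035,0]
    - [-0.001,-0.001,0.06,0]
    - [-0.001,-0.001,0.07,0]
    - [-0.001,-0.001,0.076,0]
    - [-0.001,-0.001,0.082,0]
    - [-0.001,-0.001,0.086,0]
    - [-0.001,-0.001,0.09,0]
    - [-0.001,-0.001,0.09,0]

```text
time: 16.0
ee_pos: [0.6218, -0.172, 0.0858]
eef_rot: [0.641, 0.767, -0.0, 0.0]
ft_force: [-6.0, -1.2, 3.7]
width: 0.0216
```

move_arm:
  series:
    - [0,0,0.005,0]
    - [0,0,0.01,0]
    - [0,0,0.015,0]
    - [0,0,0.02,0]
    - [0,0,0.024,0]
    - [0,0,0.028,0]
    - [0,0,0.031,0]
    - [0,0,0.032,0]
    - [0,0,0.032,0]

```text
time: 16.9
ee_pos: [0.6228, -0.1716, 0.0546]
eef_rot: [0.641, 0.767, 0.0, 0.001]
ft_force: [-4.6, -0.2, 8.4]
width: 0.0218
```

```bash
python3 - <<'E'
from h import *
rel([.6232,-.1709],.179)
snap("w9")
E
```

```text
t 16.9 rel x,y -0.0005342988220401214 -0.0005656838121586526 z 0.054630675115075494 dyaw -0.00025720197157089175 F [-4.6 -0.2  8.4] w 0.021763833842411456
```

View pics/w9.png

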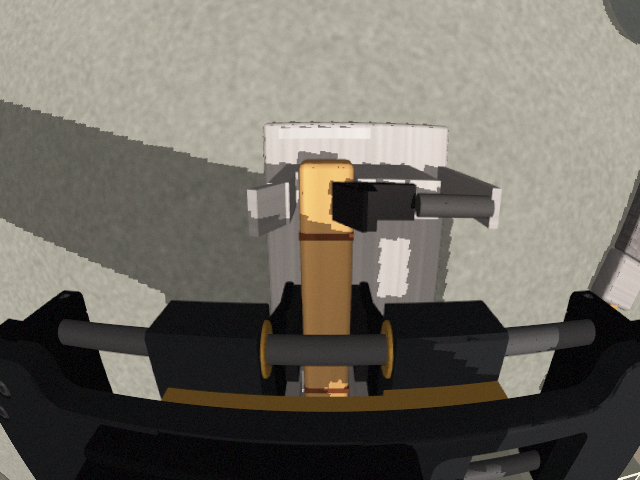

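The latch is over the bar at (372,205). A small extra press, then release and retreat to look.

move_arm:
  series:
    - [0,0,0.001,0]
    - [0,0,0.002,0]
    - [0,0,0.002,0]

```text
time: 17.25
ee_pos: [0.6228, -0.1716, 0.0545]
eef_rot: [0.641, 0.767, 0.0, 0.001]
ft_force: [-13.5, 1.7, 24.6]
width: 0.0218
```

move_arm:
  series:
    - [0,0,-0.003,0]
    - [0,0,-0.003,0]
    - [0,0,-0.003,0]
    - [0,0,-0.003,0]
    - [0,0,-0.003,0]
    - [0,0,-0.003,0]
    - [0,0,-0.003,0]
    - [0,0,-0.003,0]
  claw: 1

```text
time: 18.05
ee_pos: [0.622, -0.1711, 0.0535]
eef_rot: [0.641, 0.767, 0.0, -0.0]
ft_force: [0.5, 1.5, 0.5]
width: 0.0777
```

move_arm:
  series:
    - [0,0,-0.03,0]
    - [0,0,-0.07,0]
    - [0,0,-0.12,0]
    - [-0.03,0,-0.17,0]
    - [-0.08,0,-0.22,0]
    - [-0.12,0,-0.26,0]
    - [-0.12,0,-0.28,0]
    - [-0.12,0,-0.28,0]
    - [-0.12,0,-0.28,0]

```text
time: 18.95
ee_pos: [0.6436, -0.2899, 0.3343]
eef_rot: [0.642, 0.767, 0.0, 0.001]
ft_force: [0.8, 0.5, -0.8]
width: 0.087
```

```bash
python3 - <<'E'
from h import *
from bench import imaging
rel([.6232,-.1709],.179)
snap("w10");chk("w10.npz",[.6232,-.1709],.179,.14)
p,d=imaging.camera("side");cv2.imwrite("pics/side10.png",p[:,:,::-1])
E
```

```text
t 18.95 rel x,y -0.0010757336299050367 -0.12078280974469266 z 0.33427068424173084 dyaw -0.0011187368744653148 F [ 0.8  0.5 -0.8] w 0.08704956696689012
bar n 2103 Y [-0.07    0.0668] X [-0.0099  0.0106]
-0.08 x [-0.01    0.0104] ztop 0.0717
-0.06 x [-0.0099  0.0102] ztop 0.0717
-0.04 x [-0.0098  0.0105] ztop 0.0716
-0.02 x [-0.0097  0.0105] ztop 0.0716
0.0 x [-0.0096  0.0106] ztop 0.0717
0.02 x [-0.0095  0.0106] ztop 0.0717
0.04 x [-0.0094  0.0107] ztop 0.0718
0.06 x [-0.0094  0.0096] ztop 0.0717
latch 1 400 Xmin -0.015 zmax 0.0956
latch -1 323 Xmin 0.0036 zmax 0.0958
```

View pics/w10.png

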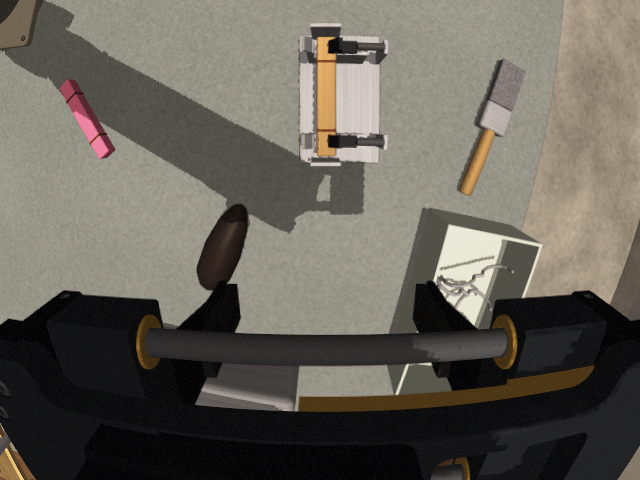

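View pics/side10.png

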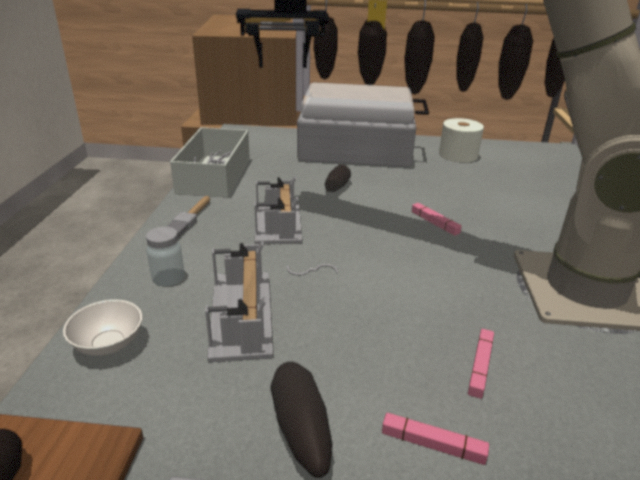

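```bash
python3 - <<'E'
from h import *
for n,c,yaw in(("w6.npz",[.6333,.1573],.2127),("w10.npz",[.6232,-.1709],.179)):
    p,W=wcloud(n);v=p.max(-1);cs,sn=np.cos(yaw),np.sin(yaw);d=W-np.array([*c,0])
    X=d[...,0]*cs+d[...,1]*sn;Y=-d[...,0]*sn+d[...,1]*cs;Z=d[...,2]
    for sg in(1,-1):
        k=(abs(X)<.03)&(X>-.008)&(Y*sg>.04)&(Y*sg<.1)&(v<60)&(Z>.077)&(Z<.11)&(np.arange(480)[:,None]<285)
        print(n,sg,k.sum(),np.percentile(X[k],[1,5]).round(4))
from bench import r
print(r.close_job())
E
```

```text
w6.npz 1 366 [0.0042 0.0052]
w6.npz -1 319 [0.0039 0.0049]
w10.npz 1 301 [0.0039 0.005 ]
w10.npz -1 267 [0.0036 0.0047]
the job is handed in; nothing more can be done
None
```

Both wooden bars are clipped into their own holders, and I handed the job in at about 19 s of the 56 s allowed.

I gripped each bar at its middle, lowered it square to the slot and pressed it past both latches. I then gave it one more small press (up to 25 N on the wrist) before letting go.

**Last checks, from the wrist camera:**
- **Height:** both bar tops are level at about 72 mm, which is the seated height.
- **Position:** both bars are within about 1 mm across the slot and 2 mm along it, and parallel to it.
- **Latches:** all four noses measure at x of about +4 mm, against +3 mm at rest, so they have sprung back over the bars.
- **Gripper and surroundings:** the gripper is open and clear of everything. The cured pieces, S-hook, jar and pink bars look unmoved in the last pictures; I did not measure them.

**One disagreement:** the first automatic check gave odd readings for the two +y latches (about -15 and -18 mm). I took these to be dark pixels on the slot-wall side of the bar. Measuring again over the slot only gave the +4 mm values above.

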